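Pack the soldering kit caddy

TASK

Pack the soldering kit into the caddy: the round steel flux tin in the middle of the large round well, the narrow tall solder reel standing centred on top of the tin, the two-cell battery holder flat in the rectangular pocket, and the fat battery cell upright in the small round cup. Leave the wide flat reel, the single-cell holder and the thin cell standing where they are.

Things in the scene. Friction and masses are not known exactly. Their poses are not given: they have to be found in the camera images.
- flux_tin: Low round bare-steel tin with a flat closed lid and no hole, 60 mm across, 26 mm high, about 90 g. Origin at the centre of its underside, z up.
- solder_reel: The narrow, tall reel of solder: white round end plates 48 mm across, 36 mm high, standing on an end plate, small dark hub on top, about 200 g. The wound metal between the 4 mm thick end plates is 45 mm across. Origin at the centre of its underside, z up.
- double_holder: Black battery holder with two cells lying side by side in it, 58 x 32 mm, 22 mm high, about 60 g. Origin at the centre of its underside, x along its 58 mm length, z up; it may lie at any yaw.
- fat_cell: The fat round battery cell, dark with a copper-coloured top band, standing on end: 26 mm across, 50 mm high, about 66 g. Origin at the centre of its underside, z up.
- wide_reel: Look-alike that does not belong: wide, flat reel, white end plates 66 mm across, 24 mm high. Origin at the centre of its underside.
- single_holder: Look-alike that does not belong: black holder with a single cell, 58 x 16 mm, 22 mm high. Origin at the centre of its underside, x along its length.
- thin_cell: Look-alike that does not belong: thin cell standing on end, 18 mm across, 50 mm high. Origin at the centre of its underside.
- well: Large round well. 86 mm square grey insert, one of three, fixed in a row (88 mm apart, order varies) in a low brown caddy fixed to the table: 276 x 100 mm, walls 5 mm thick, 12 mm high. Origin: centre of its underside, 5 mm above the table; floor 6 mm above the origin; x along the row. Ringed by a black rim 78 mm across inside, 85 mm outside, standing 6 mm above the floor.
- pocket: Rectangular pocket. 86 mm square grey insert, one of three, fixed in a row (88 mm apart, order varies) in a low brown caddy fixed to the table: 276 x 100 mm, walls 5 mm thick, 12 mm high. Origin: centre of its underside, 5 mm above the table; floor 6 mm above the origin; x along the row. The black frame is 76 mm (along x) by 50 mm (along y) inside, 4 mm thick, standing 4 mm above the floor.
- cup: Small round cup. 86 mm square grey insert, one of three, fixed in a row (88 mm apart, order varies) in a low brown caddy fixed to the table: 276 x 100 mm, walls 5 mm thick, 12 mm high. Origin: centre of its underside, 5 mm above the table; floor 6 mm above the origin; x along the row. Ringed by a black rim 42 mm across inside, 50 mm outside, standing 10 mm above the floor.
Mind the look-alikes: they are no part of the job. What is shaped like the solder_reel but green or yellow is not meant.

How it is judged:
At the end, for the whole second after the job is handed in: Tin, holder and fat cell on the floors of well, pocket and cup, reel on the tin's lid: each within 12 mm of centre, height within 3 mm, tilt under 0.1 rad, below 20 mm/s; holder within 0.45 rad of the pocket's length; look-alikes upright (0.1 rad), within 30 mm of their start (horizontal distance between flux_tin and well below 0.012 m and z of flux_tin in the frame of well between 0.003 and 0.009 m and angle between each of flux_tin, double_holder, fat_cell, solder_reel, wide_reel, single_holder, thin_cell's own z axis and vertical below 0.1 rad and linear speed of each of flux_tin, double_holder, fat_cell, solder_reel below 0.02 m/s and horizontal distance between double_holder and pocket below 0.012 m and z of double_holder in the frame of pocket between 0.003 and 0.009 m and horizontal distance between fat_cell and cup below 0.012 m and z of fat_cell in the frame of cup between 0.003 and 0.009 m and horizontal distance between solder_reel and flux_tin below 0.012 m and z of solder_reel in the frame of flux_tin between 0.023 and 0.029 m and angle between the x axis of double_holder and the x axis of pocket, either way round below 0.45 rad and distance of each of wide_reel, single_holder, thin_cell from where it was at the start of the episode below 0.03 m); the robot touches nothing.
It fails at once if the wide reel was moved more than 30 mm (distance of wide_reel from where it was at the start of the episode above 0.03 m).
It fails at once if the single holder was moved more than 30 mm (distance of single_holder from where it was at the start of the episode above 0.03 m).
It fails at once if the thin cell was moved more than 30 mm (distance of thin_cell from where it was at the start of the episode above 0.03 m).
It also fails if it takes over 96 s, if anything falls off the work surface, if the arm or the gripper's body presses on something with over 40 N, if the wrist force passes 120 N, or if a joint passes its speed limit or range.

ROBOT

A 7-joint arm with a two-finger parallel gripper is mounted at the origin on the work surface. World frame = base frame: x ahead of the robot, y to its left, z up, the work surface at z = 0. Lengths are in m, angles in rad, forces in N, time in s.
With the tool pointing down it reaches from about 0.4 to 0.925 m from the base axis. Payload 5.6 kg.
Tool frame: the origin (TCP) lies at the very end of the fingers, on their centre line; the grasp point (between the pads) lies 19 mm behind it (bot.grasp_offset is the distance from the TCP to the grasp point, in m); x points along the fingers, y is the direction in which the jaws open and shut, and the axes are right-handed (so a half turn about x gives the same grasp; the last joint's range is limited). The gripper opens to 85 mm and grips with 20 to 120 N. Pads are 22 mm wide; open, the fingers measure 114 mm over their backs; the gripper's body (76 mm by 85 mm) begins 54 mm behind the grasp point. The pads swing forward as they close: fully open they stand 13 mm farther back than shut.
Start: joints at [1.096, 0.468, -0.012, 1.603, 0.006, 1.071, -0.056], TCP at [0.272, -0.59, 0.231] pointing down, gripper open.
Joint ranges: [-2.53, 2.53], [-0.31, 2.02], [-1.57, 1.55], [0.28, 2.44], [-1.29, 4.43], [0.15, 1.84], [-2.92, 2.92]. Speed limits (rad/s): [2.57, 2.57, 3.14, 3.14, 3.14, 3.14, 3.14].

INTERFACE

Orientations are given as a unit quaternion [x, y, z, w].
In Python, from workcell import bot gives the robot as it stands.
- The arm moves only by the tool drive_tool, never from a script. Its argument "steps" is a list of rows, each an object with "slide": the shift along the tool's x, y, z in cm, a list of three; "spin": the turn about the tool's x in rad. In form: [{"slide": [dx, dy, dz], "spin": spin}, ...]. A call has 1 to 5 rows; each row shifts and turns the commanded pose from where the row before left it, along the tool's axes as they then stand; what a row does not reach is not made up. A row lasts 1/12 s, in which the tool goes at most 41.7 mm and 7.16 degrees, less where a joint would pass 70% of its speed; a pose out of reach is approached as far as the arm can. A call with a gripper value outside its range is refused whole. "gripper" is the gripper command: -1 is fully open, 1 is shut, values between are in proportion, set as the call begins (left out, the last holds). The fingers move at their own pace and stop on an object; "squeeze" is the grip in N (left out, the last holds). Time passes only in rows, so rows that do not move let the fingers close. It gives the time, the measured TCP pose, the force and the opening at its end, in the units of the state.
- bot.observe(): the state, without advancing time (a new reading comes with each control period).
- bot.capture(name): name is "side" or "top"; returns (picture, depth): 420x560x3 uint8, blue, green, red; 420x560 float32, m along the optical axis (not along the pixel's ray), 0 where there is no reading.
- bot.camera_model(name): a dict with "fov_y" (degrees; the focal length in pixels is half the picture's height over the tangent of half this angle, whatever the lens; pixels are square), "cx", "cy" (the principal point, pixels), "camera_from_world" (4x4, takes a point from world to camera coordinates). Camera axes: x right, y down, z forward; pixel columns grow to the right and rows downward; lengths in m; the calibration is good to about 2 mm. A picture is of the moment at which its call begins. camera_model takes no time and is no camera call.
- bot.sign_off(): hands the job in, once; it reports no verdict.
The state is a dict: "clock": time; "joints": joint angles; "qvel": joint speeds; "tau": joint torques, N m; "ee_pos": TCP position; "ee_rot": TCP orientation; "force": force on the tool from outside, world axes, zero at the start; "moment": the same for the moment, N m; "gripper_width": finger opening in m.
Only numpy, scipy, OpenCV 4.12 (cv2) and the standard library are available. Lean on these libraries where they do the work, as an engineer would, in place of code of your own. Each camera call takes 0.05 s, during which the arm holds its last target.

## Working session

There is one attempt and no reset: what is moved stays moved. The work goes in short steps, Python scripts to look and compute and a tool call to move; the robot and the scene stay as the last step left them, time stands still between calls to the robot, and variables do not carry over. Pictures are saved under pics/ and viewed, and the job is handed in when it is done.

Besides the shell and the picture viewer there is one more tool, called after "Request:" as name([rows], argument=value, ...), one row to a line, values as JSON. drive_tool: Moves the arm, as the interface text tells. Its arguments: {"type":"object","properties":{"steps":{"type":"array"},"gripper":{"type":"number"},"squeeze":{"type":"number"}},"required":["steps"]}

```bash
ls; mkdir -p pics
python3 - <<'E'
from workcell import bot
import cv2,numpy as np
s=bot.observe(); print(s)
print(bot.grasp_offset)
for n in("top","side"):
    p,d=bot.capture(n); cv2.imwrite(f"pics/{n}0.png",p); np.savez(f"pics/{n}0.npz",p=p,d=d); print(n,bot.camera_model(n), d.min(),d.max())
E
```

```text
pics
{'clock': 0.0, 'joints': array([ 1.09601395,  0.46839356, -0.01159079,  1.60365525,  0.00603666,
        1.07142124, -0.05626546]), 'qvel': array([-1.53179842e-03,  4.30557406e-04,  1.99975652e-03,  6.01754933e-05,
        1.02720361e-03,  4.66395754e-04,  1.24105999e-03]), 'tau': array([-1.02893940e-03, -5.32386410e+01,  2.05322332e-02, -2.51304030e+01,
        1.12599213e-02,  7.86302233e-03, -8.02152584e-07]), 'ee_pos': array([ 0.27169602, -0.58985218,  0.23031463]), 'ee_rot': array([-0.69049723, -0.15208892,  0.69088941, -0.15084549]), 'force': array([ 0.17108655, -0.33724022, -0.14086455]), 'moment': array([ 0.01035922, -0.02334243,  0.01304548]), 'gripper_width': 0.08564353409761899}
0.0187
top {'fov_y': 56.789204943654795, 'cx': 278.3823866037351, 'cy': 201.4110824517993, 'camera_from_world': array([[-3.04572689e-02, -9.99520617e-01, -5.55791262e-03,
        -4.48083682e-02],
       [-9.78912009e-01,  3.09520994e-02, -2.01923863e-01,
         5.04494508e-01],
       [ 2.01999094e-01, -7.09341992e-04, -9.79385452e-01,
         9.37623665e-01],
       [ 0.00000000e+00,  0.00000000e+00,  0.00000000e+00,
         1.00000000e+00]])} 0.0 2.0078785
side {'fov_y': 49.03358038697703, 'cx': 278.2715490517647, 'cy': 214.33966526895583, 'camera_from_world': array([[-0.98894322, -0.14829087,  0.00105982,  0.50101969],
       [-0.10629109,  0.70382936, -0.702372  ,  0.14843255],
       [ 0.10340943, -0.69471868, -0.71180928,  0.80809821],
       [ 0.        ,  0.        ,  0.        ,  1.        ]])} 0.0 2.9443696
```

View pics/top0.png

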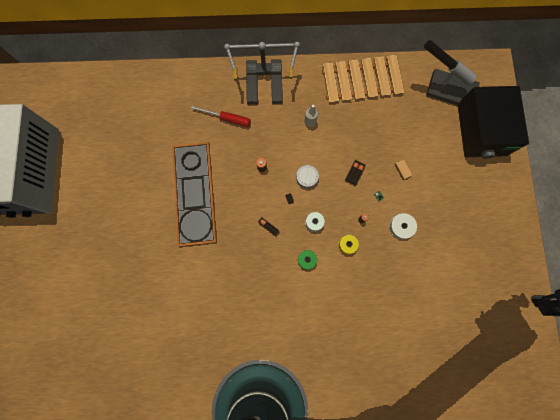

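View pics/side0.png

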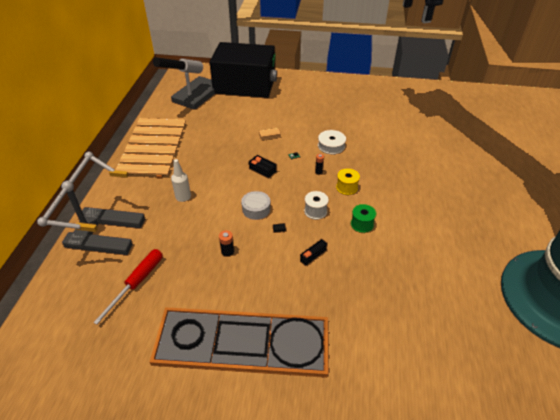

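The top view shows the caddy at (195,193) with the cup at the top, the pocket in the middle and the well at the bottom. The fat cell is at (262,165), the tin at (307,177), the double holder at (355,173) and the tall white reel at (315,222). The look-alikes are the wide reel at (404,226), the single holder at (268,227) and the thin cell at (363,219). Next I'll measure their positions.

```bash
cat > h.py <<'E'
import numpy as np,cv2
from workcell import bot
def cam(n):
    m=bot.camera_model(n); f=210/np.tan(np.radians(m['fov_y']/2)); T=np.array(m['camera_from_world']); return f,m['cx'],m['cy'],T
def ray(n,uv,z):
    f,cx,cy,T=cam(n); R,t=T[:3,:3],T[:3,3]; c=-R.T@t
    uv=np.atleast_2d(np.asarray(uv,float)); d=np.c_[(uv[:,0]-cx)/f,(uv[:,1]-cy)/f,np.ones(len(uv))]@R
    return c+d*((z-c[2])/d[:,2])[:,None]
def cloud(n,D):
    f,cx,cy,T=cam(n); v,u=np.mgrid[:420,:560]; P=np.stack([(u-cx)/f*D,(v-cy)/f*D,D],-1)
    P=(P-T[:3,3])@T[:3,:3]; P[D<=0]=np.nan; return P
E
python3 - <<'E'
from h import *
for n in("top","side"):
    q=np.load(f"pics/{n}0.npz"); p,D=q['p'],q['d']; P=cloud(n,D)
    Z=P[...,2]; X=P[...,0];Y=P[...,1]
    tab=(abs(Z)<.006)&(X>.35)&(X<.75)&(abs(Y)<.3); print(n,"table z",np.nanmedian(Z[tab]),np.nanstd(Z[tab]))
    m=((Z>.012)&(X>.3)&(X<.85)&(Y>-.5)&(Y<.3)).astype(np.uint8)
    k,l,st,c=cv2.connectedComponentsWithStats(m)
    for i in range(1,k):
        if st[i,4]<12: continue
        s=l==i; zt=np.nanpercentile(Z[s],90); t=s&(Z>zt-.004)
        vv,uu=np.nonzero(t)
        w=P[t]; r=cv2.minAreaRect((w[:,:2]*1000).astype(np.float32))
        print(np.round(c[i]),st[i,4],"ztop %.1f"%(zt*1000),"top rect c",np.round(r[0],1),"sz",np.round(r[1],1),"a",round(r[2],1),"mean",np.round(np.nanmean(w[:,:2],0)*1000,1),"bgr",np.median(p[t],0))
    # zoom crop
    if n=="top": cr=p[130:280,165:435]
    else: cr=p[110:380,150:390]
    cv2.imwrite(f"pics/{n}0z.png",cv2.resize(cr,None,fx=2.9 if n=="top" else 2.2,fy=2.9 if n=="top" else 2.2,interpolation=cv2.INTER_CUBIC))
E
```

```text
top table z 0.0006251986783162305 0.0018603390517889459
[441.  57.] 149 ztop 147.6 top rect c [ 846.2 -465.7] sz [27.2  7.7] a 89.5 mean [ 847.7 -465.9] bgr [16. 22. 27.]
[290.  72.] 46 ztop 104.1 top rect c [ 834.6 -102.2] sz [ 7.8 30. ] a 87.9 mean [ 835.5 -102. ] bgr [ 47. 123. 163.]
[235.  74.] 40 ztop 104.3 top rect c [834.5  42.2] sz [28.7  7.5] a 2.1 mean [835.3  41.9] bgr [ 46.5 127.  168. ]
[345.  91.] 178 ztop 17.0 top rect c [ 821.  -258.6] sz [56.6 30.6] a 5.7 mean [ 821.2 -257.2] bgr [ 86. 147. 197.]
[358.  90.] 157 ztop 17.2 top rect c [ 823.5 -294. ] sz [52.3 28.5] a 6.0 mean [ 821.8 -294.7] bgr [ 86. 147. 196.]
[371.  89.] 155 ztop 16.6 top rect c [ 825.6 -331.8] sz [50.  28.1] a 6.0 mean [ 825.8 -331.3] bgr [ 86. 147. 196.]
[384.  87.] 132 ztop 17.4 top rect c [ 826.7 -368.3] sz [45.2 27.2] a 4.0 mean [ 827.3 -367.6] bgr [ 85. 146. 194.]
[398.  87.] 129 ztop 16.7 top rect c [ 829.3 -403.6] sz [33.4 41.2] a 88.6 mean [ 828.4 -404.8] bgr [ 85.  146.  194.5]
[430.  89.] 59 ztop 22.0 top rect c [ 821.8 -493.2] sz [43.3 13.5] a 0.0 mean [ 815.6 -494.4] bgr [39. 44. 47.]
[
[... 4643 characters left out ...]
mean [607.4 -15.7] bgr [ 52. 108. 211.]
[114. 243.] 395 ztop 18.2 top rect c [821.    6.3] sz [30.1 57.6] a 89.1 mean [821.1   7. ] bgr [65. 70. 74.]
[313. 250.] 289 ztop 22.2 top rect c [444.2 -32. ] sz [59.9 18.1] a 52.1 mean [444.6 -31.4] bgr [18. 19. 20.]
[137. 275.] 724 ztop 24.6 top rect c [745.2  54.8] sz [83.4 19.5] a 71.6 mean [744.7  55.7] bgr [  0.   7. 184.]
[297. 342.] 496 ztop 17.6 top rect c [453.  159.3] sz [85.5 85.2] a 28.8 mean [452.8 161.8] bgr [20. 23. 26.]
[187. 334.] 385 ztop 21.2 top rect c [628.6 173.2] sz [50.1 50.4] a 3.6 mean [628.6 173.4] bgr [19. 19. 20.]
[242. 339.] 462 ztop 15.5 top rect c [540.7 165.6] sz [85.  62.9] a 5.1 mean [540.2 167.5] bgr [25. 27. 31.]
```

View pics/top0z.png

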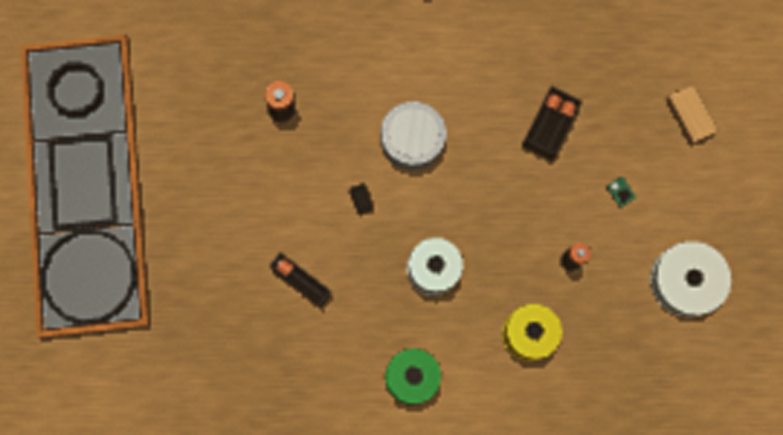

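View pics/side0z.png

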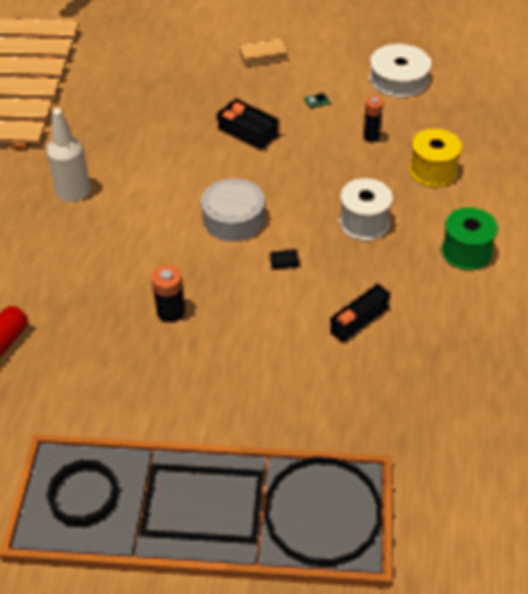

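```bash
cat > plan.py <<'E'
from h import *
from scipy.spatial.transform import Rotation as R
import sys,json
def state():
    s=bot.observe(); r=R.from_quat(s['ee_rot']); M=r.as_matrix(); return s,M
def plan(tgt,yaw=None,pick=True):
    """rows towards tgt (m); yaw = world angle of tool y (rad, mod pi)"""
    s,M=state(); p=np.array(s['ee_pos']); y0=np.arctan2(M[1,1],M[0,1])
    dy=0 if yaw is None else (yaw-y0+np.pi/2)%np.pi-np.pi/2
    d=np.array(tgt)-p; spin=-dy
    n=max(int(np.ceil(np.linalg.norm(d)/.040)),int(np.ceil(abs(spin)/.12)),1)
    print("t %.2f"%s['clock'],"pos",np.round(p*1000,1),"yaw %.3f"%y0,"tilt %.4f"%np.arccos(-M[2,0]),"j7 %.2f"%s['joints'][6],"F",np.round(s['force'],1),"w %.1f"%(s['gripper_width']*1000))
    print("d",np.round(d*1000,1),"dyaw %.3f"%dy,"n",n)
    rows=[]
    for i in range(n):
        rows.append({"slide":[round(float(v),2) for v in (M.T@d/n*100)],"spin":round(spin/n,3)})
        M=M@R.from_rotvec([spin/n,0,0]).as_matrix()
    for r in rows: print(json.dumps(r))
if __name__=="__main__":
    a=[float(v) for v in sys.argv[1:]]
    plan(np.array(a[:3])/1000,np.radians(a[3]) if len(a)>3 else None)
E
python3 plan.py 608.5 -17.6 120 94.5
python3 - <<'E'
from plan import *
print(np.round(state()[1],3))
for n,z in (("top",.021),("top",.017)): print(ray(n,[[191,160],[195,225]],z))
E
```

```text
t 0.10 pos [ 271.8 -589.9  230.4] yaw -1.139 tilt 0.0016 j7 -0.06 F [ 0.1 -0.8  1.1] w 85.6
d [ 336.7  572.3 -110.4] dyaw -0.353 n 17
{"slide": [0.65, -2.23, -3.21], "spin": 0.021}
{"slide": [0.65, -2.29, -3.16], "spin": 0.021}
{"slide": [0.65, -2.36, -3.11], "spin": 0.021}
{"slide": [0.65, -2.42, -3.06], "spin": 0.021}
{"slide": [0.65, -2.49, -3.01], "spin": 0.021}
{"slide": [0.65, -2.55, -2.96], "spin": 0.021}
{"slide": [0.65, -2.61, -2.91], "spin": 0.021}
{"slide": [0.65, -2.67, -2.85], "spin": 0.021}
{"slide": [0.65, -2.73, -2.8], "spin": 0.021}
{"slide": [0.65, -2.79, -2.74], "spin": 0.021}
{"slide": [0.65, -2.84, -2.68], "spin": 0.021}
{"slide": [0.65, -2.9, -2.62], "spin": 0.021}
{"slide": [0.65, -2.95, -2.56], "spin": 0.021}
{"slide": [0.65, -3.0, -2.5], "spin": 0.021}
{"slide": [0.65, -3.05, -2.43], "spin": 0.021}
{"slide": [0.65, -3.1, -2.37], "spin": 0.021}
{"slide": [0.65, -3.15, -2.31], "spin": 0.021}
[[-0.001  0.419 -0.908]
 [ 0.001 -0.908 -0.419]
 [-1.    -0.002  0.   ]]
[[0.63014424 0.17084931 0.021     ]
 [0.45346064 0.15781378 0.021     ]]
[[0.63145387 0.17177265 0.017     ]
 [0.45406277 0.15868493 0.017     ]]
```

Request:
drive_tool([
  {"slide": [0.7,-2.2,-3.2],"spin": 0.12},
  {"slide": [0.7,-2.6,-2.9],"spin": 0.12},
  {"slide": [0.7,-2.9,-2.6],"spin": 0.11},
  {"slide": [0.7,-3.2,-2.3],"spin": 0},
  {"slide": [0.7,-3.2,-2.3],"spin": 0},
], gripper=-1, squeeze=60)

```text
clock: 0.52
ee_pos: [0.3725, -0.4205, 0.1957]
ee_rot: [-0.706, -0.029, 0.707, -0.029]
force: [0.6, -0.7, -0.7]
gripper_width: 0.0852
```

Request:
drive_tool([
  {"slide": [0.7,-3.2,-2.3],"spin": 0},
  {"slide": [0.7,-3.2,-2.3],"spin": 0},
  {"slide": [0.7,-3.2,-2.3],"spin": 0},
  {"slide": [0.7,-3.2,-2.3],"spin": 0},
  {"slide": [0.7,-3.2,-2.3],"spin": 0},
])

```text
clock: 0.93
ee_pos: [0.4741, -0.2517, 0.1608]
ee_rot: [-0.706, -0.029, 0.707, -0.029]
force: [0.7, 0.6, -0.1]
gripper_width: 0.0855
```

```bash
python3 plan.py 608.5 -17.6 120 94.5
```

```text
t 0.93 pos [ 474.1 -251.7  160.8] yaw -1.489 tilt 0.0003 j7 -1.10 F [ 0.7  0.6 -0.1] w 85.5
d [134.4 234.1 -40.8] dyaw -0.003 n 7
{"slide": [0.58, -3.18, -2.19], "spin": 0.0}
{"slide": [0.58, -3.18, -2.19], "spin": 0.0}
{"slide": [0.58, -3.18, -2.18], "spin": 0.0}
{"slide": [0.58, -3.18, -2.18], "spin": 0.0}
{"slide": [0.58, -3.18, -2.18], "spin": 0.0}
{"slide": [0.58, -3.18, -2.18], "spin": 0.0}
{"slide": [0.58, -3.18, -2.18], "spin": 0.0}
```

Request:
drive_tool([
  {"slide": [0.6,-3.2,-2.2],"spin": 0},
  {"slide": [0.6,-3.2,-2.2],"spin": 0},
  {"slide": [0.6,-3.2,-2.2],"spin": 0},
  {"slide": [0.6,-3.2,-2.2],"spin": 0},
  {"slide": [0.6,-3.2,-2.2],"spin": 0},
])

```text
clock: 1.35
ee_pos: [0.5706, -0.0834, 0.1307]
ee_rot: [-0.706, -0.029, 0.707, -0.029]
force: [0.9, -0.3, -0.2]
gripper_width: 0.0855
```

Request:
drive_tool([
  {"slide": [0.6,-3.1,-2.1],"spin": 0},
  {"slide": [0.5,-3.1,-2.1],"spin": 0},
  {"slide": [0,0,0],"spin": 0},
])

```text
clock: 1.6
ee_pos: [0.6091, -0.0099, 0.1191]
ee_rot: [0.707, 0.035, -0.706, 0.031]
force: [-0.5, 1.0, 0.6]
gripper_width: 0.0851
```

```bash
python3 plan.py 608.5 -17.6 17 94.5
```

```text
t 1.60 pos [609.1  -9.9 119.1] yaw -1.478 tilt 0.0055 j7 -1.59 F [-0.5  1.   0.6] w 85.1
d [  -0.6   -7.7 -102.1] dyaw -0.014 n 3
{"slide": [3.4, 0.27, 0.05], "spin": 0.005}
{"slide": [3.4, 0.27, 0.05], "spin": 0.005}
{"slide": [3.4, 0.27, 0.05], "spin": 0.005}
```

Request:
drive_tool([
  {"slide": [0,0,0],"spin": 0},
  {"slide": [0,0,0],"spin": 0},
])

```text
clock: 1.77
ee_pos: [0.6065, -0.0203, 0.1197]
ee_rot: [-0.706, -0.029, 0.707, -0.029]
force: [-0.2, -0.0, 0.4]
gripper_width: 0.0853
```

```bash
python3 plan.py 608.5 -17.6 17 94.5
```

```text
t 1.77 pos [606.5 -20.3 119.7] yaw -1.489 tilt 0.0016 j7 -1.58 F [-0.2 -0.   0.4] w 85.3
d [   2.     2.7 -102.7] dyaw -0.003 n 3
{"slide": [3.42, -0.09, -0.08], "spin": 0.001}
{"slide": [3.42, -0.09, -0.08], "spin": 0.001}
{"slide": [3.42, -0.09, -0.08], "spin": 0.001}
```

Request:
drive_tool([
  {"slide": [2.5,-0.27,-0.22],"spin": 0},
  {"slide": [2.5,0,0],"spin": 0},
  {"slide": [2.5,0,0],"spin": 0},
  {"slide": [1.6,0,0],"spin": 0},
  {"slide": [1.1,0,0],"spin": 0},
])

```text
clock: 2.18
ee_pos: [0.6073, -0.0195, 0.0164]
ee_rot: [-0.705, -0.027, 0.708, -0.028]
force: [0.1, -0.7, 0.8]
gripper_width: 0.0855
```

Request:
drive_tool([
  {"slide": [0,0,0],"spin": 0},
  {"slide": [0,0,0],"spin": 0},
  {"slide": [0,0,0],"spin": 0},
])

```text
clock: 2.43
ee_pos: [0.6099, -0.0177, 0.0195]
ee_rot: [0.707, 0.028, -0.706, 0.029]
force: [-0.2, -0.2, 0.8]
gripper_width: 0.0853
```

```bash
python3 plan.py 608.5 -17.6 17 94.5
```

```text
t 2.43 pos [609.9 -17.7  19.5] yaw -1.490 tilt 0.0020 j7 -1.61 F [-0.2 -0.2  0.8] w 85.3
d [-1.4  0.1 -2.5] dyaw -0.002 n 1
{"slide": [0.25, -0.02, 0.14], "spin": 0.002}
```

Request:
drive_tool([
  {"slide": [0,0,0],"spin": 0},
  {"slide": [0,0,0],"spin": 0},
  {"slide": [0,0,0],"spin": 0},
  {"slide": [0,0,0],"spin": 0},
  {"slide": [0,0,0],"spin": 0},
], gripper=1, squeeze=50)

```text
clock: 2.85
ee_pos: [0.6092, -0.017, 0.0186]
ee_rot: [0.707, 0.029, -0.706, 0.029]
force: [-0.2, 1.1, 3.9]
gripper_width: 0.0259
```

Request:
drive_tool([
  {"slide": [0,0,0],"spin": 0},
  {"slide": [0,0,0],"spin": 0},
  {"slide": [0,0,0],"spin": 0},
  {"slide": [0,0,0],"spin": 0},
  {"slide": [0,0,0],"spin": 0},
])

```text
clock: 3.27
ee_pos: [0.6094, -0.0169, 0.0188]
ee_rot: [0.707, 0.029, -0.706, 0.029]
force: [-0.9, -0.3, 5.6]
gripper_width: 0.0245
```

Request:
drive_tool([
  {"slide": [-1,0,0],"spin": 0},
  {"slide": [-2,0,0],"spin": 0},
  {"slide": [-2,0,0],"spin": 0},
  {"slide": [-1,0,0],"spin": 0},
  {"slide": [0,0,0],"spin": 0},
])

```text
clock: 3.68
ee_pos: [0.6107, -0.0169, 0.0809]
ee_rot: [0.708, 0.029, -0.705, 0.029]
force: [0.8, 0.3, 0.3]
gripper_width: 0.0244
```

Request:
drive_tool([
  {"slide": [0,0,0],"spin": 0},
  {"slide": [0,0,0],"spin": 0},
])

```text
clock: 3.85
ee_pos: [0.6081, -0.0171, 0.0773]
ee_rot: [-0.706, -0.029, 0.707, -0.029]
force: [0.4, -1.1, -2.1]
gripper_width: 0.0247
```

```bash
python3 plan.py 628.5 173.0 80 94.5
python3 - <<'E'
from h import *
p,d=bot.capture("side"); cv2.imwrite("pics/s1.png",p)
cv2.imwrite("pics/s1z.png",cv2.resize(p[100:380,130:400],None,fx=2,fy=2))
E
```

```text
t 3.85 pos [608.1 -17.1  77.3] yaw -1.489 tilt 0.0018 j7 -1.60 F [ 0.4 -1.1 -2.1] w 24.7
d [ 20.4 190.1   2.7] dyaw -0.003 n 5
{"slide": [-0.06, -3.76, -0.72], "spin": 0.001}
{"slide": [-0.06, -3.76, -0.71], "spin": 0.001}
{"slide": [-0.06, -3.76, -0.71], "spin": 0.001}
{"slide": [-0.06, -3.76, -0.71], "spin": 0.001}
{"slide": [-0.06, -3.76, -0.71], "spin": 0.001}
```

View pics/s1z.png

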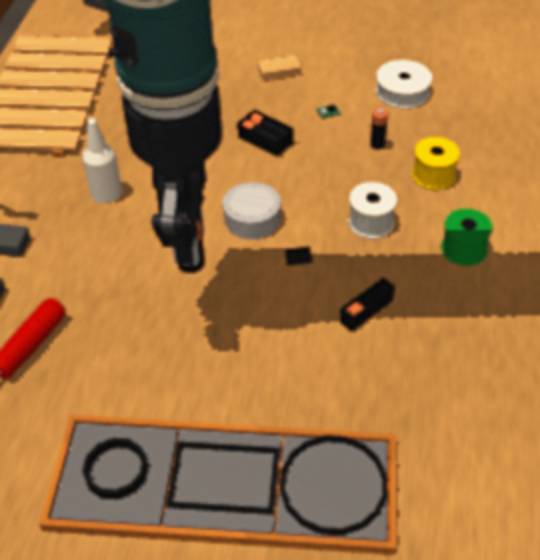

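The cell is held upright in the fingers, at about (190,250) in the zoomed side view. I'll move it to the cup.

Request:
drive_tool([
  {"slide": [0,-2.5,-0.5],"spin": 0},
  {"slide": [0,-3.8,-0.7],"spin": 0},
  {"slide": [0,-3.8,-0.7],"spin": 0},
  {"slide": [0,-3.8,-0.7],"spin": 0},
  {"slide": [0,-3.0,-0.6],"spin": 0},
])

```text
clock: 4.32
ee_pos: [0.626, 0.1577, 0.0769]
ee_rot: [-0.706, -0.03, 0.707, -0.029]
force: [-0.0, 1.5, -0.1]
gripper_width: 0.0245
```

Request:
drive_tool([
  {"slide": [0,-1.9,-0.4],"spin": 0},
  {"slide": [0,0,0],"spin": 0},
  {"slide": [0,0,0],"spin": 0},
  {"slide": [0,0,0],"spin": 0},
])

```text
clock: 4.65
ee_pos: [0.6289, 0.1719, 0.077]
ee_rot: [-0.706, -0.028, 0.707, -0.029]
force: [-0.0, -0.5, -0.8]
gripper_width: 0.025
```

```bash
python3 plan.py 628.5 173.0 30 94.5
```

```text
t 4.65 pos [628.9 171.9  77. ] yaw -1.490 tilt 0.0026 j7 -1.89 F [-0.  -0.5 -0.8] w 25.0
d [ -0.4   1.1 -47. ] dyaw -0.002 n 2
{"slide": [2.35, -0.06, 0.01], "spin": 0.001}
{"slide": [2.35, -0.06, 0.01], "spin": 0.001}
```

Request:
drive_tool([
  {"slide": [1.5,-0.1,0],"spin": 0},
  {"slide": [1.5,0,0],"spin": 0},
  {"slide": [1.2,0,0],"spin": 0},
  {"slide": [0.3,0,0],"spin": 0},
  {"slide": [0,0,0],"spin": 0},
])

```text
clock: 5.07
ee_pos: [0.6283, 0.1731, 0.0312]
ee_rot: [-0.705, -0.028, 0.708, -0.029]
force: [-0.3, -0.3, -0.4]
gripper_width: 0.0247
```

Request:
drive_tool([
  {"slide": [0,0,0],"spin": 0},
  {"slide": [0,0,0],"spin": 0},
  {"slide": [0.15,0,0],"spin": 0},
  {"slide": [0,0,0],"spin": 0},
])

```text
clock: 5.4
ee_pos: [0.6295, 0.1744, 0.0319]
ee_rot: [0.707, 0.029, -0.706, 0.029]
force: [0.2, 1.2, -1.6]
gripper_width: 0.0242
```

```bash
python3 plan.py 628.5 173.0 29.7 94.5
```

```text
t 5.40 pos [629.5 174.4  31.9] yaw -1.489 tilt 0.0004 j7 -1.90 F [ 0.2  1.2 -1.6] w 24.2
d [-1.  -1.4 -2.2] dyaw -0.003 n 1
{"slide": [0.22, 0.13, 0.11], "spin": 0.003}
```

Request:
drive_tool([
  {"slide": [0.15,0.1,0.1],"spin": 0},
  {"slide": [0,0,0],"spin": 0},
  {"slide": [0,0,0],"spin": 0},
])

```text
clock: 5.65
ee_pos: [0.6284, 0.1731, 0.0303]
ee_rot: [-0.706, -0.029, 0.707, -0.029]
force: [-0.2, -0.1, -1.1]
gripper_width: 0.0241
```

Request:
drive_tool([
  {"slide": [0.1,0,0],"spin": 0},
  {"slide": [0,0,0],"spin": 0},
  {"slide": [0,0,0],"spin": 0},
])

```text
clock: 5.9
ee_pos: [0.6287, 0.1732, 0.0298]
ee_rot: [0.707, 0.029, -0.706, 0.029]
force: [-1.5, 0.3, 4.4]
gripper_width: 0.0245
```

Request:
drive_tool([
  {"slide": [0,0,0],"spin": 0},
  {"slide": [0,0,0],"spin": 0},
  {"slide": [0,0,0],"spin": 0},
  {"slide": [0,0,0],"spin": 0},
  {"slide": [0,0,0],"spin": 0},
], gripper=-0.3)

```text
clock: 6.32
ee_pos: [0.6285, 0.1732, 0.0291]
ee_rot: [-0.706, -0.029, 0.707, -0.029]
force: [0.4, 0.5, 0.6]
gripper_width: 0.0557
```

Request:
drive_tool([
  {"slide": [-2,0,0],"spin": 0},
  {"slide": [-4,0,0],"spin": 0},
  {"slide": [-4,0,0],"spin": 0},
  {"slide": [-2.5,0,0],"spin": 0},
  {"slide": [0,0,0],"spin": 0},
])

```text
clock: 6.73
ee_pos: [0.6323, 0.1746, 0.1612]
ee_rot: [0.71, 0.03, -0.703, 0.028]
force: [1.4, 1.2, -1.2]
gripper_width: 0.0554
```

```bash
python3 plan.py 583.8 -268 120 61
```

```text
t 6.73 pos [632.3 174.6 161.2] yaw -1.489 tilt 0.0116 j7 -1.88 F [ 1.4  1.2 -1.2] w 55.4
d [ -48.5 -442.6  -41.2] dyaw -0.588 n 12
{"slide": [0.33, 3.64, 0.71], "spin": 0.049}
{"slide": [0.33, 3.67, 0.53], "spin": 0.049}
{"slide": [0.33, 3.7, 0.35], "spin": 0.049}
{"slide": [0.33, 3.71, 0.17], "spin": 0.049}
{"slide": [0.33, 3.71, -0.02], "spin": 0.049}
{"slide": [0.33, 3.71, -0.2], "spin": 0.049}
{"slide": [0.33, 3.69, -0.38], "spin": 0.049}
{"slide": [0.33, 3.67, -0.56], "spin": 0.049}
{"slide": [0.33, 3.64, -0.74], "spin": 0.049}
{"slide": [0.33, 3.6, -0.91], "spin": 0.049}
{"slide": [0.33, 3.55, -1.09], "spin": 0.049}
{"slide": [0.33, 3.49, -1.26], "spin": 0.049}
```

Request:
drive_tool([
  {"slide": [0,3.6,0.7],"spin": 0.05},
  {"slide": [0.3,3.7,0.5],"spin": 0.05},
  {"slide": [0.3,3.7,0.4],"spin": 0.05},
  {"slide": [0.3,3.7,0.2],"spin": 0.05},
  {"slide": [0.3,3.7,0],"spin": 0.05},
])

```text
clock: 7.15
ee_pos: [0.6064, -0.0125, 0.1418]
ee_rot: [-0.704, 0.06, 0.705, 0.06]
force: [0.8, 0.0, 0.4]
gripper_width: 0.0556
```

Request:
drive_tool([
  {"slide": [0.4,3.7,-0.2],"spin": 0.05},
  {"slide": [0.4,3.7,-0.4],"spin": 0.05},
  {"slide": [0.4,3.7,-0.6],"spin": 0.05},
  {"slide": [0.4,3.6,-0.7],"spin": 0.05},
  {"slide": [0.4,3.6,-0.9],"spin": 0.05},
])

```text
clock: 7.57
ee_pos: [0.5849, -0.1967, 0.1217]
ee_rot: [-0.691, 0.148, 0.692, 0.148]
force: [0.5, -0.2, -0.1]
gripper_width: 0.0554
```

Request:
drive_tool([
  {"slide": [0.4,3.6,-1.1],"spin": 0.05},
  {"slide": [0.4,2.5,-1.0],"spin": 0.04},
  {"slide": [0,0,0],"spin": 0},
  {"slide": [0,0,0],"spin": 0},
  {"slide": [0,0,0],"spin": 0},
])

```text
clock: 7.98
ee_pos: [0.5786, -0.2583, 0.1137]
ee_rot: [-0.684, 0.177, 0.685, 0.178]
force: [0.7, 0.3, 1.6]
gripper_width: 0.0552
```

```bash
python3 plan.py 583.8 -268 120 61
python3 - <<'E'
from h import *
p,d=bot.capture("top"); np.savez("pics/t2.npz",p=p,d=d)
P=cloud("top",d); Z=P[...,2]
# cell and cup check
m=(Z>.045)&(Z<.075)&(abs(P[...,0]-.628)<.04)&(abs(P[...,1]-.173)<.04); print("cell top",np.nanmean(P[m],0)*1000,m.sum(), np.nanpercentile(Z[m],90))
cv2.imwrite("pics/t2z.png",cv2.resize(p[130:280,165:435],None,fx=2.9,fy=2.9))
E
```

```text
t 7.98 pos [ 578.6 -258.3  113.7] yaw -2.078 tilt 0.0013 j7 -1.67 F [0.7 0.3 1.6] w 55.2
d [ 5.2 -9.7  6.3] dyaw 0.001 n 1
{"slide": [-0.63, 0.6, -0.93], "spin": -0.001}
cell top [626.6718421  171.73944247  58.177711  ] 89 0.06204629302952191
```

View pics/t2z.png

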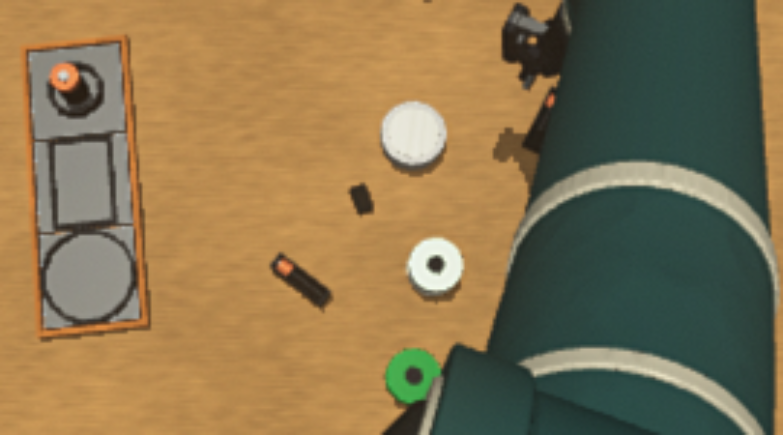

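The cell stands upright in the cup, with its top at about (65,76) in the zoom. That measures roughly (627,172), top height 62 mm, which fits 11 + 50 mm. Next I'll descend onto the holder.

Request:
drive_tool([
  {"slide": [2,0.6,-0.9],"spin": 0},
  {"slide": [2.5,0,0],"spin": 0},
  {"slide": [2.5,0,0],"spin": 0},
  {"slide": [1.5,0,0],"spin": 0},
  {"slide": [0.8,0,0],"spin": 0},
])

```text
clock: 8.45
ee_pos: [0.5828, -0.2665, 0.0189]
ee_rot: [-0.683, 0.176, 0.686, 0.177]
force: [-0.1, 0.2, 0.7]
gripper_width: 0.0551
```

Request:
drive_tool([
  {"slide": [0,0,0],"spin": 0},
  {"slide": [0,0,0],"spin": 0},
  {"slide": [0,0,0],"spin": 0},
])

```text
clock: 8.7
ee_pos: [0.5848, -0.269, 0.0227]
ee_rot: [0.685, -0.178, -0.684, -0.178]
force: [-0.1, 0.1, -0.8]
gripper_width: 0.0558
```

```bash
python3 plan.py 583.8 -268 8 61
```

```text
t 8.70 pos [ 584.8 -269.    22.7] yaw -2.079 tilt 0.0024 j7 -1.65 F [-0.1  0.1 -0.8] w 55.8
d [ -1.    1.  -14.7] dyaw 0.002 n 1
{"slide": [1.47, -0.04, 0.14], "spin": -0.002}
```

Request:
drive_tool([
  {"slide": [0.7,0,0.1],"spin": 0},
  {"slide": [0.7,0,0],"spin": 0},
  {"slide": [0,0,0],"spin": 0},
  {"slide": [0,0,0],"spin": 0},
])

```text
clock: 9.03
ee_pos: [0.5823, -0.2683, 0.0069]
ee_rot: [-0.684, 0.178, 0.685, 0.178]
force: [0.2, 0.1, -0.4]
gripper_width: 0.0555
```

Request:
drive_tool([
  {"slide": [0,0,0],"spin": 0},
  {"slide": [0,0,0],"spin": 0},
  {"slide": [0,0,0],"spin": 0},
  {"slide": [0,0,0],"spin": 0},
  {"slide": [0,0,0],"spin": 0},
], gripper=1, squeeze=40)

```text
clock: 9.45
ee_pos: [0.583, -0.2686, 0.0076]
ee_rot: [0.685, -0.178, -0.684, -0.178]
force: [-0.5, 0.6, 1.5]
gripper_width: 0.0312
```

Request:
drive_tool([
  {"slide": [0,0,0],"spin": 0},
  {"slide": [0,0,0],"spin": 0},
  {"slide": [0,0,0],"spin": 0},
])

```text
clock: 9.7
ee_pos: [0.583, -0.2686, 0.0076]
ee_rot: [0.685, -0.178, -0.684, -0.178]
force: [0.2, -0.7, 3.5]
gripper_width: 0.031
```

```bash
python3 plan.py 583.8 -268 80 61
```

```text
t 9.70 pos [ 583.  -268.6    7.6] yaw -2.079 tilt 0.0008 j7 -1.65 F [ 0.2 -0.7  3.5] w 31.0
d [ 0.8  0.6 72.4] dyaw 0.002 n 2
{"slide": [-3.62, -0.04, -0.02], "spin": -0.001}
{"slide": [-3.62, -0.04, -0.02], "spin": -0.001}
```

Request:
drive_tool([
  {"slide": [-1,0,0],"spin": 0},
  {"slide": [-2.5,0,0],"spin": 0},
  {"slide": [-3,0,0],"spin": 0},
  {"slide": [-3,0,0],"spin": 0},
  {"slide": [-1.5,0,0],"spin": 0},
])

```text
clock: 10.12
ee_pos: [0.584, -0.269, 0.1212]
ee_rot: [0.686, -0.178, -0.683, -0.178]
force: [-0.2, -0.6, -0.5]
gripper_width: 0.0311
```

Request:
drive_tool([
  {"slide": [0,0,0],"spin": 0},
  {"slide": [0,0,0],"spin": 0},
  {"slide": [0,0,0],"spin": 0},
])

```text
clock: 10.37
ee_pos: [0.5817, -0.2679, 0.1162]
ee_rot: [-0.684, 0.178, 0.685, 0.178]
force: [0.5, 0.0, -1.8]
gripper_width: 0.031
```

```bash
python3 plan.py 540.8 166 110 94.5;python3 - <<'E'
from h import *
p,d=bot.capture("side")
cv2.imwrite("pics/s2z.png",cv2.resize(p[60:360,130:400],None,fx=2,fy=2))
E
```

```text
t 10.37 pos [ 581.7 -267.9  116.2] yaw -2.079 tilt 0.0023 j7 -1.66 F [ 0.5  0.  -1.8] w 31.0
d [-40.9 433.9  -6.2] dyaw 0.587 n 11
{"slide": [0.06, -3.26, 2.24], "spin": -0.053}
{"slide": [0.06, -3.38, 2.07], "spin": -0.053}
{"slide": [0.06, -3.49, 1.88], "spin": -0.053}
{"slide": [0.06, -3.58, 1.7], "spin": -0.053}
{"slide": [0.06, -3.67, 1.5], "spin": -0.053}
{"slide": [0.06, -3.74, 1.3], "spin": -0.053}
{"slide": [0.06, -3.8, 1.1], "spin": -0.053}
{"slide": [0.06, -3.86, 0.9], "spin": -0.053}
{"slide": [0.06, -3.9, 0.69], "spin": -0.053}
{"slide": [0.06, -3.93, 0.48], "spin": -0.053}
{"slide": [0.06, -3.95, 0.27], "spin": -0.053}
```

View pics/s2z.png

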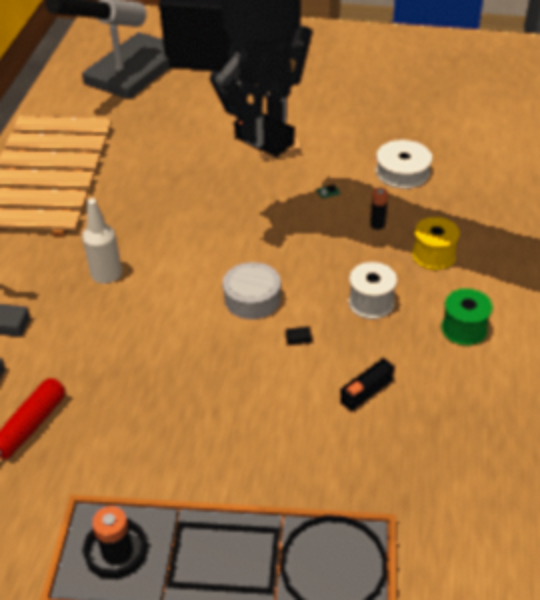

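The holder is lifted level in the fingers at about (265,135). The cell stands in the cup at (110,535). Now I'll carry the holder to the pocket.

Request:
drive_tool([
  {"slide": [0,-2.5,1.7],"spin": -0.05},
  {"slide": [0,-3.4,2.1],"spin": -0.05},
  {"slide": [0,-3.5,1.9],"spin": -0.05},
  {"slide": [0,-3.6,1.7],"spin": -0.06},
  {"slide": [0,-3.7,1.5],"spin": -0.06},
])

```text
clock: 10.83
ee_pos: [0.5644, -0.0776, 0.1156]
ee_rot: [-0.701, 0.083, 0.703, 0.083]
force: [0.4, 0.2, -0.3]
gripper_width: 0.0309
```

Request:
drive_tool([
  {"slide": [0,-3.7,1.3],"spin": -0.06},
  {"slide": [0,-3.8,1.1],"spin": -0.06},
  {"slide": [0,-3.9,0.9],"spin": -0.06},
  {"slide": [0,-3.9,0.7],"spin": -0.06},
  {"slide": [0,-3.9,0.5],"spin": -0.06},
])

```text
clock: 11.25
ee_pos: [0.5423, 0.1188, 0.1158]
ee_rot: [-0.706, -0.023, 0.708, -0.023]
force: [1.0, -0.5, 0.9]
gripper_width: 0.0308
```

Request:
drive_tool([
  {"slide": [0,-2.5,0.2],"spin": -0.02},
  {"slide": [0,-1.5,0.1],"spin": 0},
  {"slide": [0,0,0],"spin": 0},
  {"slide": [0,0,0],"spin": 0},
  {"slide": [0,0,0],"spin": 0},
])

```text
clock: 11.67
ee_pos: [0.5378, 0.1551, 0.1163]
ee_rot: [-0.706, -0.028, 0.707, -0.029]
force: [-0.4, -0.7, 0.1]
gripper_width: 0.0312
```

```bash
python3 plan.py 540.8 166 40 94.5
```

```text
t 11.67 pos [537.8 155.1 116.3] yaw -1.491 tilt 0.0023 j7 -1.91 F [-0.4 -0.7  0.1] w 31.2
d [  3.   10.9 -76.3] dyaw -0.002 n 2
{"slide": [3.81, -0.54, -0.2], "spin": 0.001}
{"slide": [3.81, -0.54, -0.2], "spin": 0.001}
```

Request:
drive_tool([
  {"slide": [1.5,-0.6,-0.2],"spin": 0},
  {"slide": [2.5,-0.5,-0.2],"spin": 0},
  {"slide": [2.5,0,0],"spin": 0},
  {"slide": [1.8,0,0],"spin": 0},
  {"slide": [0.8,0,0],"spin": 0},
])

```text
clock: 12.08
ee_pos: [0.5398, 0.1652, 0.0234]
ee_rot: [-0.705, -0.027, 0.708, -0.029]
force: [0.2, -0.9, -0.0]
gripper_width: 0.0308
```

Request:
drive_tool([
  {"slide": [0,0,0],"spin": 0},
  {"slide": [0,0,0],"spin": 0},
  {"slide": [0,0,0],"spin": 0},
  {"slide": [0,0,0],"spin": 0},
])

```text
clock: 12.42
ee_pos: [0.5422, 0.1681, 0.0276]
ee_rot: [0.707, 0.029, -0.706, 0.028]
force: [-0.3, -0.3, -0.2]
gripper_width: 0.0311
```

```bash
python3 plan.py 540.8 166 19 94.5
```

```text
t 12.42 pos [542.2 168.1  27.6] yaw -1.490 tilt 0.0024 j7 -1.96 F [-0.3 -0.3 -0.2] w 31.1
d [-1.4 -2.1 -8.6] dyaw -0.003 n 1
{"slide": [0.86, 0.19, 0.16], "spin": 0.003}
```

Request:
drive_tool([
  {"slide": [0.6,0.1,0.1],"spin": 0},
  {"slide": [0,0,0],"spin": 0},
  {"slide": [0,0,0],"spin": 0},
  {"slide": [0,0,0],"spin": 0},
])

```text
clock: 12.75
ee_pos: [0.5403, 0.167, 0.0204]
ee_rot: [0.707, 0.029, -0.706, 0.029]
force: [-0.1, -0.3, -1.0]
gripper_width: 0.0309
```

Request:
drive_tool([
  {"slide": [0.15,0,0],"spin": 0},
  {"slide": [0,0,0],"spin": 0},
  {"slide": [0,0,0],"spin": 0},
])

```text
clock: 13.0
ee_pos: [0.5402, 0.167, 0.0187]
ee_rot: [-0.706, -0.029, 0.707, -0.029]
force: [0.5, -1.4, -0.6]
gripper_width: 0.0311
```

Request:
drive_tool([
  {"slide": [0.1,0,0],"spin": 0},
  {"slide": [0,0,0],"spin": 0},
  {"slide": [0,0,0],"spin": 0},
])

```text
clock: 13.25
ee_pos: [0.5403, 0.1671, 0.0186]
ee_rot: [0.707, 0.029, -0.707, 0.029]
force: [-2.5, -0.6, 7.9]
gripper_width: 0.031
```

Request:
drive_tool([
  {"slide": [0,0,0],"spin": 0},
  {"slide": [0,0,0],"spin": 0},
  {"slide": [0,0,0],"spin": 0},
  {"slide": [0,0,0],"spin": 0},
], gripper=-0.1)

```text
clock: 13.58
ee_pos: [0.5402, 0.167, 0.0176]
ee_rot: [-0.706, -0.029, 0.707, -0.029]
force: [0.8, 0.3, -0.7]
gripper_width: 0.0471
```

Request:
drive_tool([
  {"slide": [-1.5,0,0],"spin": 0},
  {"slide": [-3.5,0,0],"spin": 0},
  {"slide": [-4,0,0],"spin": 0},
  {"slide": [-3,0,0],"spin": 0},
  {"slide": [0,0,0],"spin": 0},
])

```text
clock: 14.0
ee_pos: [0.5442, 0.1685, 0.1441]
ee_rot: [0.71, 0.03, -0.703, 0.028]
force: [0.2, -0.4, -0.1]
gripper_width: 0.0473
```

```bash
python3 plan.py 575.2 -139.4 110 94.5
```

```text
t 14.00 pos [544.2 168.5 144.1] yaw -1.489 tilt 0.0114 j7 -1.93 F [ 0.2 -0.4 -0.1] w 47.3
d [  31.  -307.9  -34.1] dyaw -0.003 n 8
{"slide": [0.42, 3.87, -0.07], "spin": 0.0}
{"slide": [0.42, 3.87, -0.07], "spin": 0.0}
{"slide": [0.42, 3.87, -0.07], "spin": 0.0}
{"slide": [0.42, 3.87, -0.07], "spin": 0.0}
{"slide": [0.42, 3.87, -0.07], "spin": 0.0}
{"slide": [0.42, 3.87, -0.08], "spin": 0.0}
{"slide": [0.42, 3.87, -0.08], "spin": 0.0}
{"slide": [0.42, 3.87, -0.08], "spin": 0.0}
```

Request:
drive_tool([
  {"slide": [0,3,-0.1],"spin": 0},
  {"slide": [0.4,3.9,-0.1],"spin": 0},
  {"slide": [0.4,3.9,-0.1],"spin": 0},
  {"slide": [0.4,3.9,-0.1],"spin": 0},
  {"slide": [0.4,3.9,-0.1],"spin": 0},
], gripper=-1)

```text
clock: 14.42
ee_pos: [0.5601, -0.0197, 0.1212]
ee_rot: [-0.706, -0.029, 0.707, -0.029]
force: [0.2, 0.0, -0.0]
gripper_width: 0.0853
```

Request:
drive_tool([
  {"slide": [0.4,3.9,-0.1],"spin": 0},
  {"slide": [0.4,3.9,-0.1],"spin": 0},
  {"slide": [0.4,3,-0.1],"spin": 0},
  {"slide": [0,1.5,0],"spin": 0},
  {"slide": [0,0,0],"spin": 0},
])

```text
clock: 14.83
ee_pos: [0.5726, -0.1459, 0.1088]
ee_rot: [-0.706, -0.025, 0.707, -0.027]
force: [-0.2, -0.9, 0.3]
gripper_width: 0.0857
```

Request:
drive_tool([
  {"slide": [0,0,0],"spin": 0},
  {"slide": [0,0,0],"spin": 0},
  {"slide": [0,0,0],"spin": 0},
])

```text
clock: 15.08
ee_pos: [0.5735, -0.138, 0.1097]
ee_rot: [-0.706, -0.03, 0.707, -0.03]
force: [-0.9, 0.7, -1.0]
gripper_width: 0.0855
```

```bash
python3 plan.py 575.2 -139.4 9 94.5
python3 - <<'E'
from h import *
for n in("top","side"):
    p,d=bot.capture(n); P=cloud(n,d); Z=P[...,2]
    cv2.imwrite(f"pics/{n}3z.png",cv2.resize(p[130:280,165:435],None,fx=2.9,fy=2.9) if n=="top" else cv2.resize(p[100:380,130:400],None,fx=2,fy=2))
    for nm,c,zl in (("cell",(.6285,.173),(.056,.07)),("holder",(.5405,.166),(.026,.045)),("tin",(.5752,-.139),(.02,.032)),("reel",(.452,-.152),(.03,.042))):
        m=(Z>zl[0])&(Z<zl[1])&(np.hypot(P[...,0]-c[0],P[...,1]-c[1])<.045)
        if m.sum()<8: print(n,nm,"hidden"); continue
        r=cv2.minAreaRect((P[m][:,:2]*1000).astype(np.float32)); print(n,nm,np.round(r[0],1),np.round(r[1],1),round(r[2],1),"z %.1f"%(np.nanmedian(Z[m])*1000))
E
```

```text
t 15.08 pos [ 573.5 -138.   109.7] yaw -1.486 tilt 0.0010 j7 -1.36 F [-0.9  0.7 -1. ] w 85.5
d [   1.7   -1.4 -100.7] dyaw -0.006 n 3
{"slide": [3.36, 0.05, -0.05], "spin": 0.002}
{"slide": [3.36, 0.05, -0.05], "spin": 0.002}
{"slide": [3.36, 0.05, -0.05], "spin": 0.002}
top cell [628.3 172.7] [22.8 23.8] 75.4 z 60.1
top holder [541.4 167.5] [59.1 33. ] 3.9 z 32.6
top tin hidden
top reel hidden
side cell [627.  173.7] [23.4 25.4] 16.5 z 58.2
side holder [540.3 167.1] [58.4 34.4] 4.5 z 31.0
side tin [ 574.5 -138.5] [58.4 60.1] 19.2 z 25.2
side reel [ 451.4 -151.8] [46.  47.3] 21.4 z 35.2
```

View pics/side3z.png

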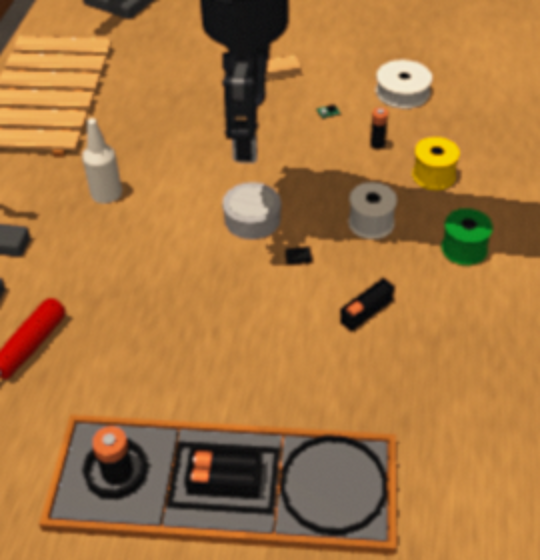

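The holder lies flat inside the pocket frame at (225,475) and the cell is upright in the cup. Both measure within 2 mm of centre. Next is the tin.

Request:
drive_tool([
  {"slide": [2,0.1,-0.1],"spin": 0},
  {"slide": [2.5,0,0],"spin": 0},
  {"slide": [2.5,0,0],"spin": 0},
  {"slide": [1.5,0,0],"spin": 0},
  {"slide": [0.5,0,0],"spin": 0},
])

```text
clock: 15.6
ee_pos: [0.5728, -0.1397, 0.0172]
ee_rot: [-0.705, -0.03, 0.708, -0.029]
force: [-0.2, 0.3, -0.5]
gripper_width: 0.0855
```

Request:
drive_tool([
  {"slide": [0,0,0],"spin": 0},
  {"slide": [0,0,0],"spin": 0},
  {"slide": [0,0,0],"spin": 0},
  {"slide": [0,0,0],"spin": 0},
])

```text
clock: 15.93
ee_pos: [0.5756, -0.1413, 0.0212]
ee_rot: [0.707, 0.029, -0.706, 0.029]
force: [0.4, -0.3, -0.2]
gripper_width: 0.0855
```

```bash
python3 plan.py 575 -139 9 94.5
```

```text
t 15.93 pos [ 575.6 -141.3   21.2] yaw -1.489 tilt 0.0025 j7 -1.37 F [ 0.4 -0.3 -0.2] w 85.5
d [ -0.6   2.3 -12.2] dyaw -0.003 n 1
{"slide": [1.22, -0.24, 0.04], "spin": 0.003}
```

Request:
drive_tool([
  {"slide": [0.7,-0.2,0],"spin": 0},
  {"slide": [0.7,0,0],"spin": 0},
  {"slide": [0,0,0],"spin": 0},
  {"slide": [0,0,0],"spin": 0},
  {"slide": [0,0,0],"spin": 0},
])

```text
clock: 16.35
ee_pos: [0.5742, -0.1392, 0.0055]
ee_rot: [-0.706, -0.029, 0.707, -0.029]
force: [-0.3, -0.4, -0.4]
gripper_width: 0.0855
```

Request:
drive_tool([
  {"slide": [0,0,0],"spin": 0},
  {"slide": [0,0,0],"spin": 0},
  {"slide": [0,0,0],"spin": 0},
  {"slide": [0,0,0],"spin": 0},
  {"slide": [0,0,0],"spin": 0},
], gripper=1, squeeze=60)

```text
clock: 16.77
ee_pos: [0.5749, -0.1393, 0.0064]
ee_rot: [0.707, 0.029, -0.706, 0.029]
force: [-0.4, -0.6, 5.1]
gripper_width: 0.0575
```

Request:
drive_tool([
  {"slide": [0,0,0],"spin": 0},
  {"slide": [0,0,0],"spin": 0},
  {"slide": [0,0,0],"spin": 0},
])

```text
clock: 17.02
ee_pos: [0.5749, -0.1393, 0.0063]
ee_rot: [0.707, 0.029, -0.706, 0.029]
force: [-0.9, -0.1, 5.6]
gripper_width: 0.0581
```

```bash
python3 plan.py 575 -139 9 94.5
```

```text
t 17.02 pos [ 574.9 -139.3    6.3] yaw -1.489 tilt 0.0011 j7 -1.38 F [-0.9 -0.1  5.6] w 58.1
d [0.1 0.3 2.7] dyaw -0.003 n 1
{"slide": [-0.27, -0.03, -0.02], "spin": 0.003}
```

Request:
drive_tool([
  {"slide": [-1,0,0],"spin": 0},
  {"slide": [-2.5,0,0],"spin": 0},
  {"slide": [-3,0,0],"spin": 0},
  {"slide": [-2,0,0],"spin": 0},
  {"slide": [-1,0,0],"spin": 0},
])

```text
clock: 17.43
ee_pos: [0.5756, -0.1395, 0.1038]
ee_rot: [0.708, 0.029, -0.705, 0.029]
force: [1.2, 0.1, -1.3]
gripper_width: 0.0573
```

Request:
drive_tool([
  {"slide": [0,0,0],"spin": 0},
  {"slide": [0,0,0],"spin": 0},
  {"slide": [0,0,0],"spin": 0},
])

```text
clock: 17.68
ee_pos: [0.5731, -0.139, 0.0993]
ee_rot: [-0.706, -0.029, 0.707, -0.029]
force: [-0.3, -0.4, -1.4]
gripper_width: 0.0575
```

```bash
python3 plan.py 453.2 159.2 100 94.5
python3 - <<'E'
from h import *
p,d=bot.capture("side")
cv2.imwrite("pics/s4z.png",cv2.resize(p[60:360,130:400],None,fx=2,fy=2))
E
```

```text
t 17.68 pos [ 573.1 -139.    99.3] yaw -1.489 tilt 0.0027 j7 -1.36 F [-0.3 -0.4 -1.4] w 57.5
d [-119.9  298.2    0.7] dyaw -0.003 n 9
{"slide": [-0.0, -3.41, 1.06], "spin": 0.0}
{"slide": [-0.0, -3.41, 1.06], "spin": 0.0}
{"slide": [-0.0, -3.41, 1.06], "spin": 0.0}
{"slide": [-0.0, -3.41, 1.06], "spin": 0.0}
{"slide": [-0.0, -3.41, 1.06], "spin": 0.0}
{"slide": [-0.0, -3.41, 1.06], "spin": 0.0}
{"slide": [-0.0, -3.41, 1.07], "spin": 0.0}
{"slide": [-0.0, -3.41, 1.07], "spin": 0.0}
{"slide": [-0.0, -3.41, 1.07], "spin": 0.0}
```

View pics/s4z.png

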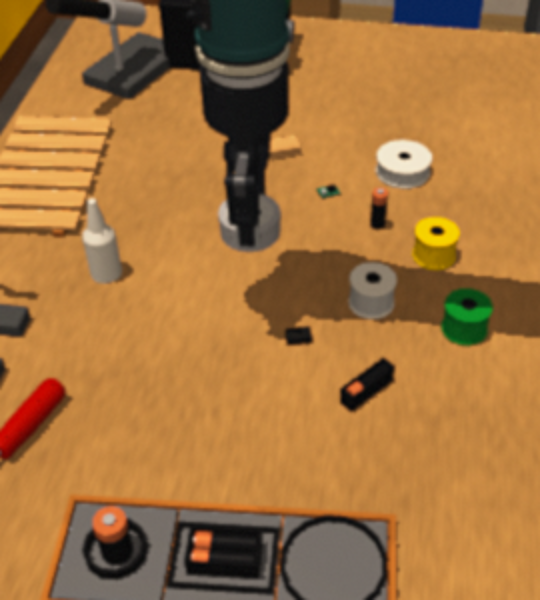

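The tin is held level in the fingers at about (248,225). I'll carry it to the well.

Request:
drive_tool([
  {"slide": [0,-2,0.6],"spin": 0},
  {"slide": [0,-3.4,1.1],"spin": 0},
  {"slide": [0,-3.4,1.1],"spin": 0},
  {"slide": [0,-3.4,1.1],"spin": 0},
  {"slide": [0,-3.4,1.1],"spin": 0},
])

```text
clock: 18.15
ee_pos: [0.51, 0.0134, 0.0993]
ee_rot: [-0.706, -0.029, 0.707, -0.029]
force: [0.8, 1.4, -1.4]
gripper_width: 0.0574
```

Request:
drive_tool([
  {"slide": [0,-3.4,1.1],"spin": 0},
  {"slide": [0,-3.4,1.1],"spin": 0},
  {"slide": [0,-3.4,1.0],"spin": 0},
  {"slide": [0,-2.7,0.8],"spin": 0},
  {"slide": [0,-1.6,0.4],"spin": 0},
])

```text
clock: 18.57
ee_pos: [0.4534, 0.1564, 0.0996]
ee_rot: [-0.705, -0.031, 0.708, -0.03]
force: [-0.2, -0.3, -0.4]
gripper_width: 0.0572
```

Request:
drive_tool([
  {"slide": [0,-0.6,0.2],"spin": 0},
  {"slide": [0,0,0],"spin": 0},
  {"slide": [0,0,0],"spin": 0},
  {"slide": [0,0,0],"spin": 0},
])

```text
clock: 18.9
ee_pos: [0.454, 0.1572, 0.1003]
ee_rot: [-0.706, -0.028, 0.707, -0.028]
force: [-0.1, -0.3, -2.1]
gripper_width: 0.0574
```

```bash
python3 plan.py 453.2 159.2 25 94.5
```

```text
t 18.90 pos [454.  157.2 100.3] yaw -1.491 tilt 0.0013 j7 -1.98 F [-0.1 -0.3 -2.1] w 57.4
d [ -0.8   2.  -75.3] dyaw -0.001 n 2
{"slide": [3.77, -0.11, 0.03], "spin": 0.0}
{"slide": [3.77, -0.11, 0.03], "spin": 0.0}
```

Request:
drive_tool([
  {"slide": [1.5,-0.2,0.1],"spin": 0},
  {"slide": [2,0,0],"spin": 0},
  {"slide": [2,0,0],"spin": 0},
  {"slide": [1.3,0,0],"spin": 0},
  {"slide": [0.5,0,0],"spin": 0},
])

```text
clock: 19.32
ee_pos: [0.4519, 0.1586, 0.0259]
ee_rot: [-0.705, -0.027, 0.708, -0.029]
force: [-0.7, -0.4, -1.7]
gripper_width: 0.0576
```

Request:
drive_tool([
  {"slide": [0,0,0],"spin": 0},
  {"slide": [0,0,0],"spin": 0},
  {"slide": [0,0,0],"spin": 0},
  {"slide": [0,0,0],"spin": 0},
])

```text
clock: 19.65
ee_pos: [0.4532, 0.1609, 0.0286]
ee_rot: [0.707, 0.029, -0.706, 0.029]
force: [-0.2, 0.7, -0.8]
gripper_width: 0.0572
```

```bash
python3 plan.py 453.2 159.2 18 94.5
```

```text
t 19.65 pos [453.2 160.9  28.6] yaw -1.490 tilt 0.0018 j7 -2.02 F [-0.2  0.7 -0.8] w 57.2
d [ -0.   -1.7 -10.6] dyaw -0.003 n 1
{"slide": [1.06, 0.17, 0.02], "spin": 0.003}
```

Request:
drive_tool([
  {"slide": [0.4,0.1,0],"spin": 0},
  {"slide": [0.4,0,0],"spin": 0},
  {"slide": [0,0,0],"spin": 0},
  {"slide": [0,0,0],"spin": 0},
  {"slide": [0,0,0],"spin": 0},
])

```text
clock: 20.07
ee_pos: [0.4525, 0.1599, 0.0197]
ee_rot: [-0.706, -0.029, 0.707, -0.029]
force: [0.2, -0.9, -1.5]
gripper_width: 0.0571
```

Request:
drive_tool([
  {"slide": [0.2,0,0],"spin": 0},
  {"slide": [0,0,0],"spin": 0},
  {"slide": [0,0,0],"spin": 0},
  {"slide": [0,0,0],"spin": 0},
])

```text
clock: 20.4
ee_pos: [0.4525, 0.1598, 0.0177]
ee_rot: [-0.706, -0.029, 0.707, -0.029]
force: [0.3, -0.1, -1.3]
gripper_width: 0.0576
```

Request:
drive_tool([
  {"slide": [0.1,0,0],"spin": 0},
  {"slide": [0,0,0],"spin": 0},
  {"slide": [0,0,0],"spin": 0},
])

```text
clock: 20.65
ee_pos: [0.4527, 0.1599, 0.0173]
ee_rot: [0.707, 0.029, -0.706, 0.029]
force: [-1.4, -1.1, 6.8]
gripper_width: 0.0573
```

Request:
drive_tool([
  {"slide": [0,0,0],"spin": 0},
  {"slide": [0,0,0],"spin": 0},
  {"slide": [0,0,0],"spin": 0},
  {"slide": [0,0,0],"spin": 0},
  {"slide": [0,0,0],"spin": 0},
], gripper=-1)

```text
clock: 21.07
ee_pos: [0.4525, 0.1598, 0.0167]
ee_rot: [-0.706, -0.029, 0.707, -0.029]
force: [0.9, 0.4, -0.1]
gripper_width: 0.0851
```

Request:
drive_tool([
  {"slide": [-1.5,0,0],"spin": 0},
  {"slide": [-3.5,0,0],"spin": 0},
  {"slide": [-4,0,0],"spin": 0},
  {"slide": [-3,0,0],"spin": 0},
  {"slide": [0,0,0],"spin": 0},
])

```text
clock: 21.48
ee_pos: [0.4561, 0.1613, 0.1424]
ee_rot: [0.71, 0.03, -0.703, 0.028]
force: [1.3, -1.2, -0.0]
gripper_width: 0.0853
```

```bash
python3 plan.py 451.9 -151.8 120 94.5
```

```text
t 21.48 pos [456.1 161.3 142.4] yaw -1.489 tilt 0.0108 j7 -1.97 F [ 1.3 -1.2 -0. ] w 85.3
d [  -4.2 -313.1  -22.4] dyaw -0.003 n 8
{"slide": [0.27, 3.9, 0.37], "spin": 0.0}
{"slide": [0.27, 3.9, 0.37], "spin": 0.0}
{"slide": [0.27, 3.9, 0.37], "spin": 0.0}
{"slide": [0.27, 3.9, 0.37], "spin": 0.0}
{"slide": [0.27, 3.9, 0.37], "spin": 0.0}
{"slide": [0.27, 3.9, 0.37], "spin": 0.0}
{"slide": [0.27, 3.9, 0.37], "spin": 0.0}
{"slide": [0.27, 3.9, 0.36], "spin": 0.0}
```

Request:
drive_tool([
  {"slide": [0,3,0.3],"spin": 0},
  {"slide": [0.2,3.9,0.4],"spin": 0},
  {"slide": [0.2,3.9,0.4],"spin": 0},
  {"slide": [0.2,3.9,0.4],"spin": 0},
  {"slide": [0.2,3.9,0.4],"spin": 0},
])

```text
clock: 21.9
ee_pos: [0.4483, -0.0287, 0.1286]
ee_rot: [0.707, 0.029, -0.706, 0.029]
force: [0.2, 1.1, 0.1]
gripper_width: 0.0855
```

Request:
drive_tool([
  {"slide": [0.2,3.9,0.4],"spin": 0},
  {"slide": [0.2,3.9,0.4],"spin": 0},
  {"slide": [0.2,3,0.3],"spin": 0},
  {"slide": [0.1,1.8,0.2],"spin": 0},
  {"slide": [0,0,0],"spin": 0},
])

```text
clock: 22.32
ee_pos: [0.4452, -0.1584, 0.1213]
ee_rot: [-0.706, -0.026, 0.707, -0.027]
force: [-0.5, -0.7, -0.2]
gripper_width: 0.0856
```

Request:
drive_tool([
  {"slide": [0,0,0],"spin": 0},
  {"slide": [0,0,0],"spin": 0},
  {"slide": [0,0,0],"spin": 0},
])

```text
clock: 22.57
ee_pos: [0.4462, -0.1522, 0.1217]
ee_rot: [-0.706, -0.03, 0.707, -0.03]
force: [-0.2, 0.6, 0.2]
gripper_width: 0.0857
```

```bash
python3 plan.py 451.9 -151.8 12 94.5
python3 - <<'E'
from h import *
for n in("top","side"):
    p,d=bot.capture(n); P=cloud(n,d); Z=P[...,2]
    cv2.imwrite(f"pics/{n}5z.png",cv2.resize(p[130:280,165:435],None,fx=2.9,fy=2.9) if n=="top" else cv2.resize(p[100:380,130:400],None,fx=2,fy=2))
    for nm,c,zl in (("cell",(.6285,.173),(.056,.07)),("holder",(.5405,.166),(.026,.045)),("tin",(.453,.159),(.03,.045)),("reel",(.452,-.152),(.03,.042))):
        m=(Z>zl[0])&(Z<zl[1])&(np.hypot(P[...,0]-c[0],P[...,1]-c[1])<.045)
        if m.sum()<8: print(n,nm,"hidden"); continue
        r=cv2.minAreaRect((P[m][:,:2]*1000).astype(np.float32)); print(n,nm,np.round(r[0],1),np.round(r[1],1),round(r[2],1),"z %.1f"%(np.nanmedian(Z[m])*1000))
E
```

```text
t 22.57 pos [ 446.2 -152.2  121.7] yaw -1.487 tilt 0.0007 j7 -1.25 F [-0.2  0.6  0.2] w 85.7
d [   5.7    0.4 -109.7] dyaw -0.006 n 3
{"slide": [3.66, 0.0, -0.19], "spin": 0.002}
{"slide": [3.66, 0.0, -0.19], "spin": 0.002}
{"slide": [3.66, 0.0, -0.19], "spin": 0.002}
top cell [628.2 173.1] [25.2 23.9] 40.0 z 60.3
top holder [541.4 167.1] [58.7 32.5] 4.2 z 32.5
top tin [454.  159.8] [57.7 57.4] 88.0 z 37.8
top reel hidden
side cell [627. 174.] [23.1 26.1] 17.0 z 58.1
side holder [540.2 167.2] [58.1 34.8] 5.0 z 31.1
side tin [452.2 159.7] [58.  60.4] 8.5 z 36.5
side reel [ 451.4 -152. ] [46.  48.5] 48.6 z 35.2
```

View pics/side5z.png

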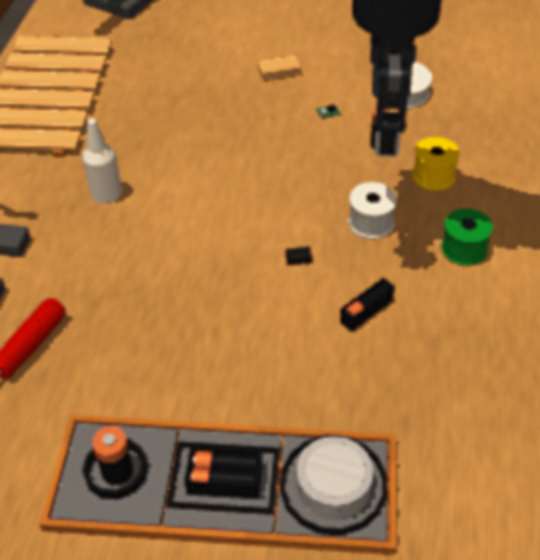

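The tin sits flat inside the well ring at (335,480), measured at about (453,160) with its lid at 37 mm. Now I'll descend onto the reel.

Request:
drive_tool([
  {"slide": [2,0,-0.5],"spin": 0},
  {"slide": [2.5,0,0],"spin": 0},
  {"slide": [2.5,0,0],"spin": 0},
  {"slide": [1.8,0,0],"spin": 0},
  {"slide": [0.8,0,0],"spin": 0},
])

```text
clock: 23.08
ee_pos: [0.4499, -0.152, 0.0237]
ee_rot: [-0.705, -0.03, 0.708, -0.029]
force: [-0.3, -1.2, -0.5]
gripper_width: 0.0853
```

Request:
drive_tool([
  {"slide": [0,0,0],"spin": 0},
  {"slide": [0,0,0],"spin": 0},
  {"slide": [0,0,0],"spin": 0},
  {"slide": [0,0,0],"spin": 0},
])

```text
clock: 23.42
ee_pos: [0.452, -0.1535, 0.0269]
ee_rot: [0.707, 0.029, -0.706, 0.029]
force: [-0.3, 0.4, 0.1]
gripper_width: 0.0856
```

```bash
python3 plan.py 451.8 -151.9 12 94.5
```

```text
t 23.42 pos [ 452.  -153.5   26.9] yaw -1.489 tilt 0.0023 j7 -1.26 F [-0.3  0.4  0.1] w 85.6
d [ -0.2   1.6 -14.9] dyaw -0.003 n 1
{"slide": [1.49, -0.16, 0.01], "spin": 0.003}
```

Request:
drive_tool([
  {"slide": [0.7,-0.1,0],"spin": 0},
  {"slide": [0.7,0,0],"spin": 0},
  {"slide": [0,0,0],"spin": 0},
  {"slide": [0,0,0],"spin": 0},
  {"slide": [0,0,0],"spin": 0},
])

```text
clock: 23.83
ee_pos: [0.4509, -0.1524, 0.0116]
ee_rot: [-0.706, -0.029, 0.707, -0.029]
force: [-0.7, 0.3, -0.9]
gripper_width: 0.0856
```

Request:
drive_tool([
  {"slide": [0,0,0],"spin": 0},
  {"slide": [0,0,0],"spin": 0},
  {"slide": [0,0,0],"spin": 0},
  {"slide": [0,0,0],"spin": 0},
  {"slide": [0,0,0],"spin": 0},
], gripper=1, squeeze=60)

```text
clock: 24.25
ee_pos: [0.4512, -0.1524, 0.0124]
ee_rot: [0.707, 0.029, -0.706, 0.029]
force: [-1.6, 0.1, 6.7]
gripper_width: 0.045
```

Request:
drive_tool([
  {"slide": [0,0,0],"spin": 0},
  {"slide": [0,0,0],"spin": 0},
  {"slide": [0,0,0],"spin": 0},
])

```text
clock: 24.5
ee_pos: [0.4512, -0.1524, 0.0124]
ee_rot: [0.707, 0.029, -0.706, 0.029]
force: [-1.0, 0.2, 6.6]
gripper_width: 0.0449
```

```bash
python3 plan.py 451.8 -151.9 12 94.5
```

```text
t 24.50 pos [ 451.2 -152.4   12.4] yaw -1.489 tilt 0.0004 j7 -1.26 F [-1.   0.2  6.6] w 44.9
d [ 0.6  0.5 -0.4] dyaw -0.003 n 1
{"slide": [0.04, -0.05, -0.07], "spin": 0.003}
```

Request:
drive_tool([
  {"slide": [-1,0,0],"spin": 0},
  {"slide": [-2.5,0,0],"spin": 0},
  {"slide": [-3,0,0],"spin": 0},
  {"slide": [-2.5,0,0],"spin": 0},
  {"slide": [-1,0,0],"spin": 0},
])

```text
clock: 24.92
ee_pos: [0.4526, -0.1528, 0.1152]
ee_rot: [0.708, 0.028, -0.705, 0.029]
force: [0.6, 0.0, -1.2]
gripper_width: 0.0451
```

Request:
drive_tool([
  {"slide": [0,0,0],"spin": 0},
  {"slide": [0,0,0],"spin": 0},
  {"slide": [0,0,0],"spin": 0},
])

```text
clock: 25.17
ee_pos: [0.4499, -0.152, 0.1105]
ee_rot: [-0.706, -0.029, 0.707, -0.029]
force: [-0.4, 0.6, -2.1]
gripper_width: 0.0446
```

```bash
python3 plan.py 452.8 159.8 110 94.5
python3 - <<'E'
from h import *
p,d=bot.capture("side")
cv2.imwrite("pics/s6z.png",cv2.resize(p[60:360,130:400],None,fx=2,fy=2))
E
```

```text
t 25.17 pos [ 449.9 -152.   110.5] yaw -1.489 tilt 0.0026 j7 -1.25 F [-0.4  0.6 -2.1] w 44.6
d [  2.9 311.8  -0.5] dyaw -0.003 n 8
{"slide": [0.01, -3.88, -0.35], "spin": 0.0}
{"slide": [0.01, -3.88, -0.35], "spin": 0.0}
{"slide": [0.01, -3.88, -0.35], "spin": 0.0}
{"slide": [0.01, -3.88, -0.35], "spin": 0.0}
{"slide": [0.01, -3.88, -0.35], "spin": 0.0}
{"slide": [0.01, -3.88, -0.35], "spin": 0.0}
{"slide": [0.01, -3.88, -0.35], "spin": 0.0}
{"slide": [0.01, -3.88, -0.34], "spin": 0.0}
```

View pics/s6z.png

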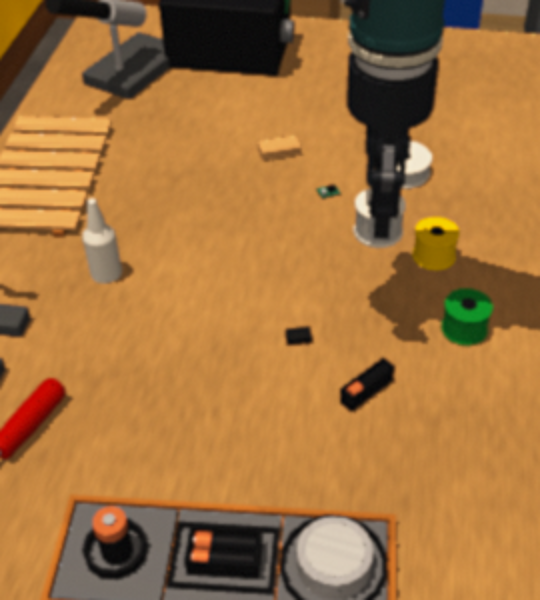

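The reel hangs upright in the fingers at (380,215). I'll carry it to the tin.

Request:
drive_tool([
  {"slide": [0,-1.8,-0.2],"spin": 0},
  {"slide": [0,-3,-0.3],"spin": 0},
  {"slide": [0,-3.6,-0.3],"spin": 0},
  {"slide": [0,-3.8,-0.3],"spin": 0},
  {"slide": [0,-3.8,-0.4],"spin": 0},
])

```text
clock: 25.63
ee_pos: [0.4515, 0.0095, 0.1103]
ee_rot: [-0.705, -0.028, 0.708, -0.028]
force: [0.7, -0.9, -2.4]
gripper_width: 0.0447
```

Request:
drive_tool([
  {"slide": [0,-3.8,-0.3],"spin": 0},
  {"slide": [0,-3.8,-0.3],"spin": 0},
  {"slide": [0,-3.2,-0.3],"spin": 0},
  {"slide": [0,-2.2,-0.2],"spin": 0},
  {"slide": [0,-1.3,-0.1],"spin": 0},
])

```text
clock: 26.05
ee_pos: [0.4519, 0.1553, 0.1103]
ee_rot: [-0.706, -0.031, 0.707, -0.03]
force: [0.4, 0.4, -2.5]
gripper_width: 0.0444
```

Request:
drive_tool([
  {"slide": [0,-0.7,-0.1],"spin": 0},
  {"slide": [0,0,0],"spin": 0},
  {"slide": [0,0,0],"spin": 0},
  {"slide": [0,0,0],"spin": 0},
  {"slide": [0,0,0],"spin": 0},
])

```text
clock: 26.47
ee_pos: [0.4536, 0.1574, 0.1115]
ee_rot: [-0.706, -0.028, 0.707, -0.028]
force: [-0.3, 0.1, -1.9]
gripper_width: 0.0446
```

```bash
python3 plan.py 452.8 159.8 60 94.5
```

```text
t 26.47 pos [453.6 157.4 111.5] yaw -1.491 tilt 0.0011 j7 -1.97 F [-0.3  0.1 -1.9] w 44.6
d [ -0.8   2.4 -51.5] dyaw -0.001 n 2
{"slide": [2.57, -0.13, 0.03], "spin": 0.0}
{"slide": [2.57, -0.13, 0.03], "spin": 0.0}
```

Request:
drive_tool([
  {"slide": [1,-0.1,0],"spin": 0},
  {"slide": [1.7,0,0],"spin": 0},
  {"slide": [1.5,0,0],"spin": 0},
  {"slide": [0.7,0,0],"spin": 0},
  {"slide": [0.3,0,0],"spin": 0},
])

```text
clock: 26.88
ee_pos: [0.4526, 0.1591, 0.0582]
ee_rot: [-0.706, -0.028, 0.707, -0.029]
force: [0.1, 0.1, -1.9]
gripper_width: 0.0447
```

Request:
drive_tool([
  {"slide": [0,0,0],"spin": 0},
  {"slide": [0,0,0],"spin": 0},
  {"slide": [0,0,0],"spin": 0},
  {"slide": [0,0,0],"spin": 0},
])

```text
clock: 27.22
ee_pos: [0.4541, 0.1601, 0.0604]
ee_rot: [0.707, 0.029, -0.706, 0.029]
force: [0.4, -0.2, -1.3]
gripper_width: 0.0447
```

```bash
python3 plan.py 452.8 159.8 51 94.5
```

```text
t 27.22 pos [454.1 160.1  60.4] yaw -1.489 tilt 0.0014 j7 -1.99 F [ 0.4 -0.2 -1.3] w 44.7
d [-1.3 -0.3 -9.4] dyaw -0.003 n 1
{"slide": [0.94, 0.02, 0.13], "spin": 0.003}
```

Request:
drive_tool([
  {"slide": [0.4,0,0.1],"spin": 0},
  {"slide": [0.4,0,0],"spin": 0},
  {"slide": [0,0,0],"spin": 0},
  {"slide": [0,0,0],"spin": 0},
  {"slide": [0,0,0],"spin": 0},
])

```text
clock: 27.63
ee_pos: [0.4525, 0.1598, 0.0517]
ee_rot: [-0.706, -0.029, 0.707, -0.029]
force: [0.9, -1.0, -1.3]
gripper_width: 0.0448
```

Request:
drive_tool([
  {"slide": [0.1,0,0],"spin": 0},
  {"slide": [0,0,0],"spin": 0},
  {"slide": [0,0,0],"spin": 0},
  {"slide": [0,0,0],"spin": 0},
])

```text
clock: 27.97
ee_pos: [0.4526, 0.1598, 0.0508]
ee_rot: [0.707, 0.029, -0.706, 0.029]
force: [-0.1, -0.5, -2.5]
gripper_width: 0.0451
```

Request:
drive_tool([
  {"slide": [0.1,0,0],"spin": 0},
  {"slide": [0,0,0],"spin": 0},
  {"slide": [0,0,0],"spin": 0},
  {"slide": [0,0,0],"spin": 0},
])

```text
clock: 28.3
ee_pos: [0.4525, 0.1598, 0.0497]
ee_rot: [-0.706, -0.029, 0.707, -0.029]
force: [-0.1, 0.1, -2.6]
gripper_width: 0.0447
```

Request:
drive_tool([
  {"slide": [0.05,0,0],"spin": 0},
  {"slide": [0,0,0],"spin": 0},
  {"slide": [0,0,0],"spin": 0},
])

```text
clock: 28.55
ee_pos: [0.4526, 0.1599, 0.0495]
ee_rot: [0.707, 0.029, -0.706, 0.029]
force: [-1.2, -0.3, 1.5]
gripper_width: 0.0449
```

Contact is at 49.5 mm, where 49.4 was expected. Releasing.

Request:
drive_tool([
  {"slide": [0,0,0],"spin": 0},
  {"slide": [0,0,0],"spin": 0},
  {"slide": [0,0,0],"spin": 0},
  {"slide": [0,0,0],"spin": 0},
  {"slide": [0,0,0],"spin": 0},
], gripper=-1)

```text
clock: 28.97
ee_pos: [0.4526, 0.1599, 0.0493]
ee_rot: [0.707, 0.029, -0.706, 0.029]
force: [-0.2, -0.0, 0.2]
gripper_width: 0.0855
```

Request:
drive_tool([
  {"slide": [-1.5,0,0],"spin": 0},
  {"slide": [-3,0,0],"spin": 0},
  {"slide": [-4,0,0],"spin": 0},
  {"slide": [-3,0,0],"spin": 0},
  {"slide": [0,0,0],"spin": 0},
])

```text
clock: 29.38
ee_pos: [0.4561, 0.1614, 0.17]
ee_rot: [0.71, 0.03, -0.703, 0.028]
force: [0.8, 1.1, 0.3]
gripper_width: 0.0854
```

Request:
drive_tool([
  {"slide": [0,3,1],"spin": 0},
  {"slide": [0,3.9,1],"spin": 0},
  {"slide": [0,3.9,1],"spin": 0},
  {"slide": [0,3.5,0],"spin": 0},
  {"slide": [0,3,0],"spin": 0},
])

```text
clock: 29.8
ee_pos: [0.4359, -0.0175, 0.1643]
ee_rot: [-0.707, -0.028, 0.707, -0.029]
force: [0.8, -0.1, 0.2]
gripper_width: 0.0854
```

Request:
drive_tool([
  {"slide": [0,2,0],"spin": 0},
  {"slide": [0,0,0],"spin": 0},
  {"slide": [0,0,0],"spin": 0},
  {"slide": [0,0,0],"spin": 0},
  {"slide": [0,0,0],"spin": 0},
])

```text
clock: 30.22
ee_pos: [0.4382, -0.0337, 0.1641]
ee_rot: [-0.706, -0.03, 0.707, -0.03]
force: [0.2, 0.9, 0.0]
gripper_width: 0.0855
```

Run:
```python
from h import *
for n in("top","side"):
    p,d=bot.capture(n); P=cloud(n,d); Z=P[...,2]
    cv2.imwrite(f"pics/{n}7z.png",cv2.resize(p[130:280,165:435],None,fx=2.9,fy=2.9) if n=="top" else cv2.resize(p[100:380,130:400],None,fx=2,fy=2))
    for nm,c,zl in (("cell",(.6285,.173),(.056,.07)),("holder",(.5405,.166),(.026,.045)),("tin",(.453,.159),(.03,.045)),("reel",(.453,.159),(.068,.085)),("wide",(.4345,-.3815),(.02,.03)),("single",(.445,-.032),(.017,.03)),("thin",(.456,-.2775),(.045,.055))):
        m=(Z>zl[0])&(Z<zl[1])&(np.hypot(P[...,0]-c[0],P[...,1]-c[1])<.045)
        if m.sum()<8: print(n,nm,"hidden"); continue
        r=cv2.minAreaRect((P[m][:,:2]*1000).astype(np.float32)); print(n,nm,np.round(r[0],1),np.round(r[1],1),round(r[2],1),"z %.1f"%(np.nanmedian(Z[m])*1000))
```

```text
top cell [628.5 173.7] [23.4 24.3] 89.1 z 59.8
top holder [541.4 167.2] [58.6 32.6] 4.6 z 32.4
top tin [449.6 152.7] [42.8 58.8] 57.1 z 38.0
top reel [453.9 159.6] [45.9 45.7] 62.0 z 73.7
top wide [ 435.2 -382.2] [63.3 64.4] 74.9 z 24.3
top single hidden
top thin [ 456.7 -277.3] [16.  16.5] 41.4 z 48.6
side cell [626.9 173.8] [24. 25.] 57.6 z 58.3
side holder [540.2 167.5] [58.3 34.8] 5.1 z 31.1
side tin [452.5 167.8] [58.6 44.5] 1.4 z 36.6
side reel [452.8 159.9] [45.4 48.4] 5.3 z 72.3
side wide [ 409.5 -367.8] [19.3  9.3] 53.4 z 23.7
side single [444.3 -31.7] [59.4 18.3] 49.6 z 20.5
side thin hidden
```

View pics/side7z.png

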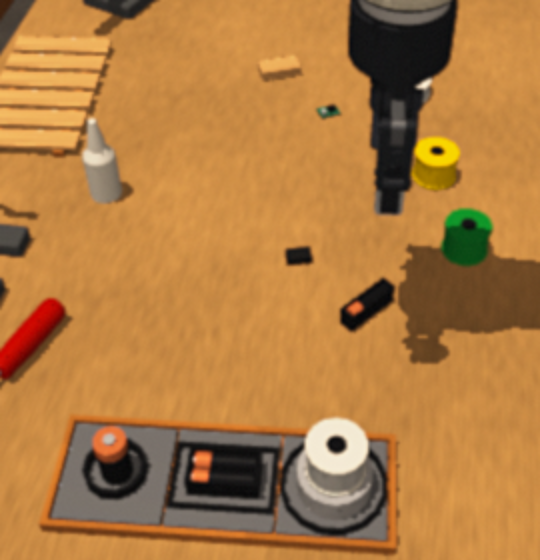

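View pics/top7z.png

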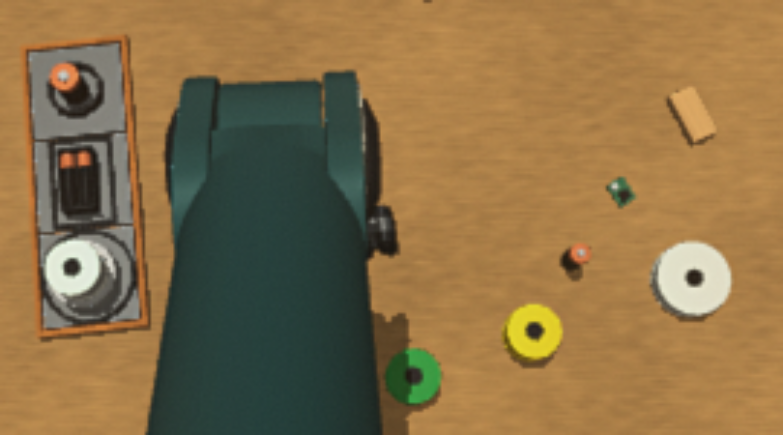

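All four parts are in place in both views. The reel on the tin is at side (336,450) and top (72,268), and its top measures 73 mm, as expected. The look-alikes haven't moved, and the gripper is clear of everything.

```bash
python3 -c "
from workcell import bot
s=bot.observe(); print(s['clock'],abs(s['qvel']).max(),s['ee_pos']); print(bot.sign_off())"
```

```text
30.3167 0.004097413122486734 [ 0.43833744 -0.03384417  0.16417156]
the job is handed in; nothing more can be done
None
```

I packed the soldering kit into the caddy and handed the job in at about 30.3 s, with the gripper open and clear of everything. No verdict was reported.

**Final positions**, measured from the camera images:

| Part | Placed in | Distance from centre | Top height, measured (expected) |
|---|---|---|---|
| Fat cell | cup | about 2 mm | 58–60 mm (61) |
| Two-cell holder | pocket, within about 1° of its length | about 2 mm | 31–32 mm (33) |
| Flux tin | well | about 1 mm | 37 mm (37) |
| Solder reel | on the tin's lid | about 1 mm | 72–74 mm (73) |

- **Fits:** All four parts stood upright or flat in the final pictures. Each one touched down within about 0.2 mm of the height I worked out beforehand.
- **Look-alikes:** The wide reel, single-cell holder and thin cell all measured within about 1 mm of their start positions.

**Disagreements:**
- **Camera offset:** The two cameras differed by 1–2 mm throughout, which matches their stated calibration.
- **Hidden objects:** In the last check the arm blocked the top view of the single holder and the side view of the thin cell and most of the wide reel. Each of those was confirmed from the other camera only. The partial side-view reading of the wide reel was off by about 29 mm, and I disregarded it.
- **Tin under the reel:** The reel hid part of the tin in the last check, so the tin's figure comes from just before the reel was added.

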